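Key the stop post into its jig seat

TASK

The orange stop post lies on the wooden offcut: stand it upright on its metal foot on the saw table and let go of it. Then take it afresh by the upper end of its handle, set it in the mouth of the jig's steel seat with its brass lugs resting on the rim between the slots, and turn it under light pressure until it drops fully home; leave it standing there and do not disturb the other tools.

Things in the scene. Friction and masses are not known exactly. Their poses are not given: they have to be found in the camera images.
- post: the loose stop post, 100 mm long, 0.14 to 0.26 kg. Origin: centre of its foot's flat end face; +z runs along its axis to the handle's free end. Along z: 0 to 12 mm steel pilot, 30 mm across (tapered to 26 mm in the first 4 mm); 12 to 20 mm three brass lugs, 9 mm wide, reaching 29 mm from the axis, 120 degrees apart, one along +x; 20 to 100 mm handle. It can stand on its foot
- post_handle (a point): middle of the post's handle, on its axis, 60 mm from the foot's end; axes as the post's. The handle is a plain round orange bar, 37 mm in diameter, 80 mm long, with two thin black bands. At the start the post lies level on the offcut, on two lugs and the handle, third lug (+x) upwards, its axis 18 mm above the offcut's top and 48 mm above the table
- seat: the fixed jig plate: aluminium, 120 x 100 x 12 mm (120 along x) with four low bolt heads; origin at the centre of its underside, on the saw table (height 0), z up. In its middle stands a round steel boss, 70 mm in diameter, its rim 40 mm above the table, with a 33 mm bore and three open radial slots in the rim, 13 mm wide, 10 mm deep, 120 degrees apart, one along +x
- seat_mouth (a point): centre of the bore in the plane of the boss's rim, 40 mm above the table; z up, x along one slot. With its lugs on the rim between slots the post's foot is 12 mm below this point; with the lugs in the slots it drops 8 mm more, till the handle's lower end lies on the rim (foot 20 mm below). Any lug fits any slot: it drops every 120 degrees, within about 4 degrees
- rest_board: loose wooden offcut, 60 x 120 x 30 mm (120 mm along its y), lying flat, on which the post lies lengthwise, handle end toward the offcut's +y. Origin: centre of the underside. It may be shifted
- hex_key: loose black hex key, 38 x 104 x 9 mm, a bystander; origin at the centre of its underside
- screwdriver: loose orange screwdriver, 29 x 202 x 30 mm, a bystander; origin at the centre of its underside
- tape: loose roll of tape, 96 mm across, 25 mm high, a bystander; origin at the centre of its underside
- sanding_block: loose sanding block, 62 x 112 x 34 mm, a bystander; origin at the centre of its underside
Things that resemble listed ones, but are neither listed nor needed, are in the scene too. There is more than one size of the post; the job needs the larger.

How it is judged:
On the way, in this order (a step that is already met when the one before it is completed fails the run):
1. the post stands upright by itself on its foot on the saw table, at rest, nothing of the robot touching it (angle between post's own z axis and vertical below 0.08 rad and height (world z) of post between -0.004 and 0.004 m and linear speed of post below 0.02 m/s and contact force between post and the fingers below 0.05 N), for 0.2 s.
2. the post, upright, sits in the seat's mouth with its lugs resting on the rim, not yet dropped (z of post in the frame of seat_mouth between -0.0145 and -0.0095 m and horizontal distance between post and seat_mouth below 0.005 m and angle between post's own z axis and vertical below 0.12 rad and contact force between post and seat above 0.3 N), for 0.2 s.
3. the post has dropped home (z of post in the frame of seat_mouth below -0.018 m and horizontal distance between post and seat_mouth below 0.004 m), for 0.1 s.
At the end, for the whole second after the job is handed in: the post stands at rest fully home in the seat: its foot at least 18 mm below the plane of the seat's mouth, within 4 mm of the seat's axis, upright within 0.06 rad (all of step 3 and angle between post's own z axis and vertical below 0.06 rad and linear speed of post below 0.02 m/s); the robot touches nothing.
It fails at once if a bystander (hex key, screwdriver, tape, sanding block) is moved more than 30 mm (distance of any of hex_key, screwdriver, tape, sanding_block from where it was at the start of the episode above 0.03 m).
It fails at once if the post is pressed on the seat with more than 60 N (contact force between post and seat above 60 N).
It also fails if it takes over 58 s, if anything falls off the work surface, if the arm or the gripper's body presses on something with over 40 N, if the wrist force passes 120 N, or if a joint passes its speed limit or range.

ROBOT

A 6-joint arm with a two-finger parallel gripper is mounted at the origin on a cart in front of the work surface, level with it; the furniture and walls round the work are solid. World frame = base frame: x ahead of the robot, y to its left, z up, the work surface at z = 0. Lengths are in m, angles in rad, forces in N, time in s.
With the tool pointing down it reaches from about 0.4 to 0.925 m from the base axis. Payload 3.4 kg.
Tool frame: the origin (TCP) lies at the centre of the arm's flange, where the gripper is bolted on; the fingertips stand bot.tips_ahead ahead of it and the grasp point (between the pads) lies 155 mm ahead of it (bot.tips_ahead is the distance from the TCP to the fingertips, in m); z points along the fingers, y is the direction in which the jaws open and shut (so a half turn about z gives the same grasp; the last joint's range is limited). The gripper opens to 85 mm and grips with 20 to 120 N. Pads are 22 mm wide; open, the fingers measure 114 mm over their backs; the gripper's body (76 mm by 85 mm) begins 54 mm behind the grasp point. The pads swing forward as they close: fully open they stand 13 mm farther back than shut.
Start: joints at [1.238, 0.307, 1.506, -0, 1.328, -0.073], TCP at [0.148, 0.556, 0.405] pointing down, gripper open.
Joint ranges: [-3.12, 3.12], [-1.05, 2.28], [0.14, 2.33], [-1.42, 4.57], [0.1, 2.73], [-2.68, 2.68]. Speed limits (rad/s): [2.57, 2.57, 3.14, 3.14, 3.14, 3.14].

INTERFACE

Orientations are given as [roll, pitch, yaw] about the fixed x, y, z axes, in that order (R = Rz(yaw) Ry(pitch) Rx(roll)).
In Python, from bench import bot gives the robot as it stands.
- The arm moves only by the tool jog_arm, never from a script. Its arguments are lists of equal length, an entry for each row: "dp": the shift along the tool's x, y, z in units of 50 mm (1.0 is 50 mm), a list of three; "twist": the turn, a rotation vector about the tool's x, y, z in units of 5 degrees (1.0 is 5 degrees), a list of three. In form: {"dp": [[dx, dy, dz], ...], "twist": [[rx, ry, rz], ...]}. A call has 1 to 20 rows; each row is the pose to reach, as a shift and turn from the pose commanded when the call began, along the tool's axes at that moment; what a row does not reach only later rows make up. A row lasts 1/10 s, in which the tool goes at most 50 mm and 8.59 degrees, less where a joint would pass 70% of its speed; a pose out of reach is approached as far as the arm can. A call with a gripper value outside its range is refused whole. "jaw" is the finger opening in mm, from 0 to 85.4, set as the call begins (left out, the last holds). The fingers move at their own pace and stop on an object; "force" is the grip in N (left out, the last holds). Time passes only in rows, so rows that repeat a pose let the fingers close. It gives the time, the measured TCP pose, the force and the opening at its end, in the units of the state.
- bot.sense(): the state, without advancing time (a new reading comes with each control period).
- bot.read_camera(name): name is "side" or "top" or "wrist"; returns the picture (480x640x3 uint8, blue, green, red); there is no depth.
- bot.camera_params(name): a dict with "mtx" (3x3 intrinsics, pixels), "T" (4x4, takes a point from camera to world coordinates). Camera axes: x right, y up, looking along -z (the intrinsics and any distortion apply to the point x, -y, -z); pixel columns grow to the right and rows downward; lengths in m; the calibration is good to about 2 mm. A picture is of the moment at which its call begins: read the wrist's pose just before it. camera_params takes no time and is no camera call; for the wrist camera it gives the pose at the moment of the call.
- bot.job_done(): hands the job in, once; it reports no verdict.
The state is a dict: "clock": time; "joints": joint angles; "dq": joint speeds; "effort": joint torques, N m; "tcp_pos": TCP position; "tcp_rot": TCP orientation; "force": force on the tool from outside, world axes, zero at the start; "torque": the same for the moment, N m; "grip_width": finger opening in m.
Only numpy, scipy, OpenCV 4.12 (cv2) and the standard library are available. Lean on these libraries where they do the work, as an engineer would, in place of code of your own. Each camera call takes 0.05 s, during which the arm holds its last target. There are 200 camera calls.

## Working session

There is one attempt and no reset: what is moved stays moved. The work goes in short steps, Python scripts to look and compute and a tool call to move; the robot and the scene stay as the last step left them, time stands still between calls to the robot, and variables do not carry over. Pictures are saved under pics/ and viewed, about 8 in all and at most 12, crops included, and the job is handed in when it is done.

Besides the shell and the picture viewer there is one more tool, called after "Request:" by a JSON object that holds its "name" and its "arguments", one argument or row to a line. jog_arm: Moves the arm, as the interface text tells. Its arguments: {"type":"object","properties":{"dp":{"type":"array"},"twist":{"type":"array"},"jaw":{"type":"number"},"force":{"type":"number"}},"required":["dp","twist"]}

```bash
mkdir -p pics; ls
cat > h.py <<'E'
import numpy as np, cv2
from bench import bot
from scipy.spatial.transform import Rotation as R
def ray(c,u,v):
    K=np.array(c["mtx"]);T=np.array(c["T"])
    d=np.linalg.inv(K)@[u,v,1]; d=T[:3,:3]@[d[0],-d[1],-d[2]]
    return T[:3,3],d/np.linalg.norm(d)
def onz(c,u,v,z):
    o,d=ray(c,u,v); return o+d*(z-o[2])/d[2]
def proj(c,p):
    K=np.array(c["mtx"]);T=np.array(c["T"])
    q=T[:3,:3].T@(np.array(p)-T[:3,3]); q=K@[q[0],-q[1],-q[2]]; return q[:2]/q[2]
def tri(*rs):
    A=0;b=0
    for o,d in rs:
        M=np.eye(3)-np.outer(d,d);A=A+M;b=b+M@o
    p=np.linalg.solve(A,b)
    return p,[np.linalg.norm((np.eye(3)-np.outer(d,d))@(p-o)) for o,d in rs]
E
python3 - <<'E'
from h import *
print(bot.sense(),bot.tips_ahead)
for n in ["side","top","wrist"]:
    c=bot.camera_params(n);print(n,np.round(c["mtx"],1).tolist(),np.round(c["T"],3).tolist(),[k for k in c])
    cv2.imwrite(f"pics/{n}0.png",bot.read_camera(n))
a=cv2.imread("pics/top0.png");b=cv2.imread("pics/side0.png")
E
```

```text
pics
{'clock': 0.0, 'joints': array([ 1.23752773e+00,  3.07575020e-01,  1.50767669e+00, -2.68402750e-05,
        1.32839491e+00, -7.35332400e-02]), 'dq': array([ 0.00125249,  0.00063225, -0.00102934,  0.00055218, -0.00131554,
       -0.00094302]), 'effort': array([ 2.24001615e-04, -4.57536328e+01, -2.51924926e+01, -2.93761614e-04,
        1.32811177e-02,  1.82079708e-05]), 'tcp_pos': array([0.14760874, 0.55537529, 0.40377827]), 'tcp_rot': array([-3.13954232e+00, -1.24926994e-04,  2.88186363e+00]), 'force': array([0.07517394, 0.53547131, 0.30319755]), 'torque': array([ 0.01001309, -0.00106668, -0.04181886]), 'grip_width': 0.08570774862020991} 0.1734
side [[596.3, 0.0, 331.6], [0.0, 596.3, 244.6], [0.0, 0.0, 1.0]] [[0.903, 0.268, -0.335, 0.061], [-0.429, 0.602, -0.673, -1.082], [0.021, 0.752, 0.659, 1.049], [0.0, 0.0, 0.0, 1.0]] ['mtx', 'T']
top [[438.7, 0.0, 320.3], [0.0, 438.7, 242.7], [0.0, 0.0, 1.0]] [[-0.069, 0.974, -0.216, 0.35], [-0.998, -0.068, 0.012, -0.046], [-0.003, 0.217, 0.976, 1.0], [0.0, 0.0, 0.0, 1.0]] ['mtx', 'T']
wrist [[403.1, 0.0, 320.4], [0.0, 403.1, 235.4], [0.0, 0.0, 1.0]] [[0.257, -0.93, -0.262, 0.081], [0.966, 0.247, 0.072, 0.572], [-0.002, -0.271, 0.962, 0.374], [0.0, 0.0, 0.0, 1.0]] ['mtx', 'T']
```

View pics/top0.png

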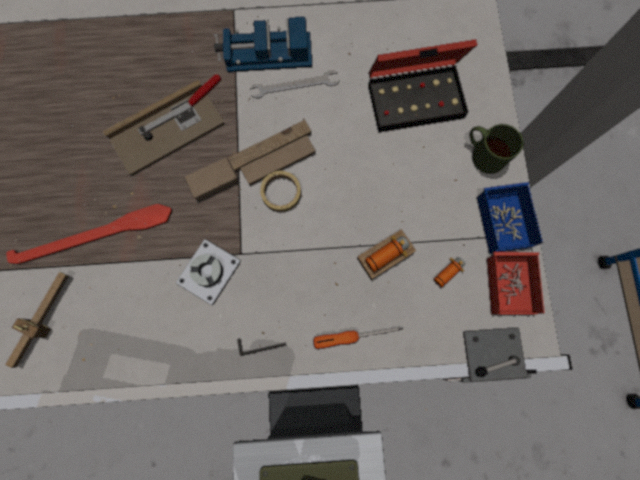

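View pics/side0.png

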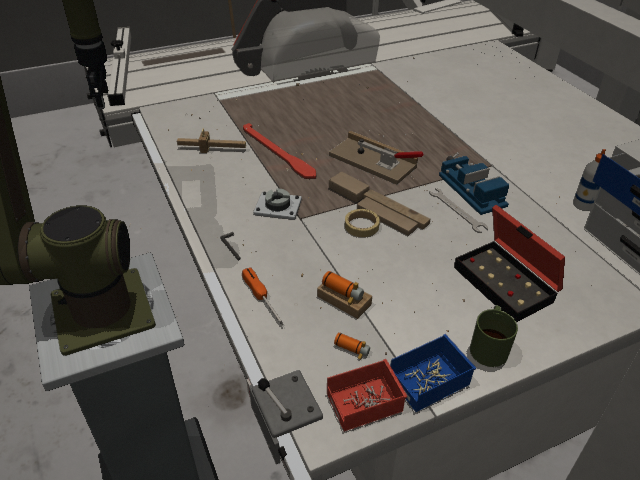

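Top view: candidates for the post are the orange bar on the wooden offcut (387,255), a smaller orange bar flat on the table (449,272), and the orange screwdriver (340,338). The one on the offcut is larger and has lugs and a pilot at its upper-right end, so it fits. The seat is at (209,270). Next I localise them and make the confirming crop.

Run:
```python
from h import *
t=cv2.imread("pics/top0.png");s=cv2.imread("pics/side0.png")
ct=bot.camera_params("top");cs=bot.camera_params("side")
def blobs(im):
    h=cv2.cvtColor(im,cv2.COLOR_BGR2HSV);m=cv2.inRange(h,(6,150,90),(16,255,255))
    n,l,st,ce=cv2.connectedComponentsWithStats(m)
    return [(ce[i].round(1),st[i,4],st[i,:4]) for i in range(1,n) if st[i,4]>60]
for b in blobs(t):print("top",b[0],b[1],b[2],onz(ct,*b[0],.048).round(3))
for b in blobs(s):print("side",b[0],b[1],b[2],onz(cs,*b[0],.048).round(3))
print("seat top",onz(ct,209,270,.04),"seat side",onz(cs,278,200,.04))
print("post tri",tri(ray(ct,384,257),ray(cs,339,286)))
a=cv2.resize(t[215:305,330:490],None,fx=5,fy=5,interpolation=cv2.INTER_CUBIC)[:, :800]
cv2.imwrite("pics/crop1.png",a)
for n,u in [("hex",(262,347)),("sd",(355,337)),("tape",(281,191))]:print(n,onz(ct,*u,.015).round(3))
```

```text
top [384.4 254.3] 548 [366 239  38  31] [ 0.525 -0.198  0.048]
top [447.9 272.9] 301 [435 260  27  26] [ 0.474 -0.332  0.048]
top [335.5 339.1] 490 [314 331  45  17] [ 0.35  -0.076  0.048]
side [254.6 281.7] 287 [243 268  24  28] [ 0.345 -0.105  0.048]
side [338.1 281.9] 338 [322 271  32  24] [ 0.526 -0.187  0.048]
side [348.3 341.7] 251 [335 333  28  19] [ 0.466 -0.36   0.048]
seat top [0.51822641 0.19142537 0.04      ] seat side [0.51742771 0.18102211 0.04      ]
post tri (array([ 0.52124069, -0.19733856,  0.04477997]), [np.float64(0.0017872850990712419), np.float64(0.0017872850990712716)])
hex [0.344 0.084 0.015]
sd [ 0.351 -0.12   0.015]
tape [0.7   0.025 0.015]
```

View pics/crop1.png

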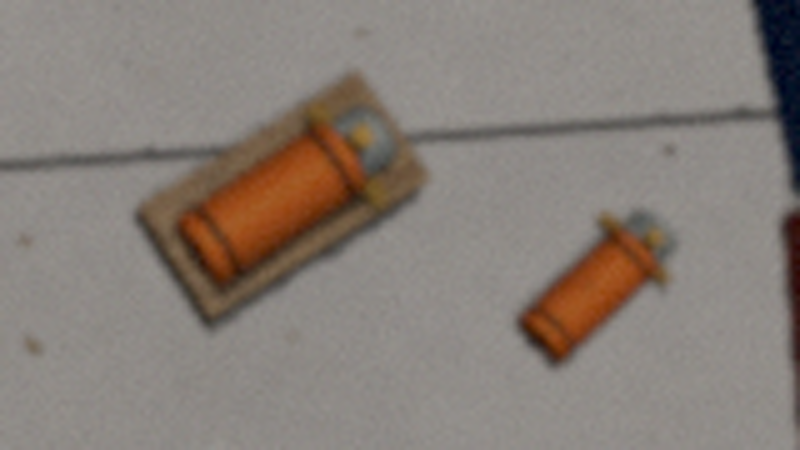

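Crop confirms it: the large post on the offcut (crop 275,200), with its foot toward the upper right; the other bar (crop 600,290) is the small one. Now I move the wrist camera over the seat.

Request:
{"name": "jog_arm", "arguments": {
  "dp": [
    [-9.1,-5.1,1.9],
    [-9.1,-5.1,1.9],
    [-9.1,-5.1,1.9],
    [-9.1,-5.1,1.9],
    [-9.1,-5.1,1.9],
    [-9.1,-5.1,1.9],
    [-9.1,-5.1,1.9],
    [-9.1,-5.1,1.9],
    [-9.1,-5.1,1.9],
    [-9.1,-5.1,1.9],
    [-9.1,-5.1,1.9],
    [-9.1,-5.1,1.9],
    [-9.1,-5.1,1.9],
    [-9.1,-5.1,1.9],
    [-9.1,-5.1,1.9],
    [-9.1,-5.1,1.9]
  ],
  "twist": [
    [0,0,8],
    [0,0,8],
    [0,0,8],
    [0,0,8],
    [0,0,8],
    [0,0,8],
    [0,0,8],
    [0,0,8],
    [0,0,8],
    [0,0,8],
    [0,0,8],
    [0,0,8],
    [0,0,8],
    [0,0,8],
    [0,0,8],
    [0,0,8]
  ]
}}

```text
clock: 1.75
tcp_pos: [0.5211, 0.1933, 0.31]
tcp_rot: [3.141, -0.0, 2.185]
force: [0.4, 0.2, 0.0]
grip_width: 0.0852
```

```bash
cat >> h.py <<'E'
import pickle
def snap(tag,n="wrist"):
    c=bot.camera_params(n);im=bot.read_camera(n);cv2.imwrite(f"pics/{tag}.png",im);pickle.dump(c,open(f"pics/{tag}.pkl","wb"));return im,c
def load(tag): return cv2.imread(f"pics/{tag}.png"),pickle.load(open(f"pics/{tag}.pkl","rb"))
E
python3 -c "
from h import *
snap('seatA')"
```

Request:
{"name": "jog_arm", "arguments": {
  "dp": [
    [-1.3,-0.9,0],
    [-1.3,-0.9,0],
    [-1.3,-0.9,0],
    [-1.3,-0.9,0],
    [-1.3,-0.9,0]
  ],
  "twist": [
    [0,0,0],
    [0,0,0],
    [0,0,0],
    [0,0,0],
    [0,0,0]
  ]
}}

```text
clock: 2.3
tcp_pos: [0.5225, 0.1142, 0.3099]
tcp_rot: [3.141, -0.0, 2.184]
force: [0.1, 0.2, -0.5]
grip_width: 0.0858
```

```bash
python3 -c "
from h import *
snap('seatB')"
```

Request:
{"name": "jog_arm", "arguments": {
  "dp": [
    [-5.2,-3.5,-0.2],
    [-5.2,-3.5,-0.2],
    [-5.2,-3.5,-0.2],
    [-5.2,-3.5,-0.2],
    [-5.2,-3.5,-0.2],
    [-5.2,-3.5,-0.2],
    [-5.2,-3.5,-0.2],
    [-5.2,-3.5,-0.2],
    [-5.2,-3.5,-0.2],
    [-5.2,-3.5,-0.2],
    [-5.2,-3.5,-0.2]
  ],
  "twist": [
    [0,0,0],
    [0,0,0],
    [0,0,0],
    [0,0,0],
    [0,0,0],
    [0,0,0],
    [0,0,0],
    [0,0,0],
    [0,0,0],
    [0,0,0],
    [0,0,0]
  ]
}}

```text
clock: 3.45
tcp_pos: [0.529, -0.198, 0.3196]
tcp_rot: [-3.142, -0.001, 2.186]
force: [0.3, 0.1, 0.7]
grip_width: 0.0852
```

```bash
python3 -c "
from h import *
snap('postA')"
```

Request:
{"name": "jog_arm", "arguments": {
  "dp": [
    [1.2,0.4,0],
    [1.2,0.4,0],
    [1.2,0.4,0],
    [1.2,0.4,0],
    [1.2,0.4,0]
  ],
  "twist": [
    [0,0,0],
    [0,0,0],
    [0,0,0],
    [0,0,0],
    [0,0,0]
  ]
}}

```text
clock: 4.0
tcp_pos: [0.5115, -0.14, 0.32]
tcp_rot: [3.141, 0.002, 2.184]
force: [-0.1, -0.7, -0.3]
grip_width: 0.0855
```

```bash
python3 -c "
from h import *
snap('postB')
a=[load(t)[0] for t in ('seatA','seatB','postA','postB')]
m=np.vstack([np.hstack(a[:2]),np.hstack(a[2:])])
cv2.imwrite('pics/m1.png',cv2.resize(m,(800,600),interpolation=cv2.INTER_AREA))
print(bot.sense()['tcp_pos'],bot.sense()['clock'])"
```

```text
[ 0.51145045 -0.14014556  0.31992038] 4.05
```

View pics/m1.png

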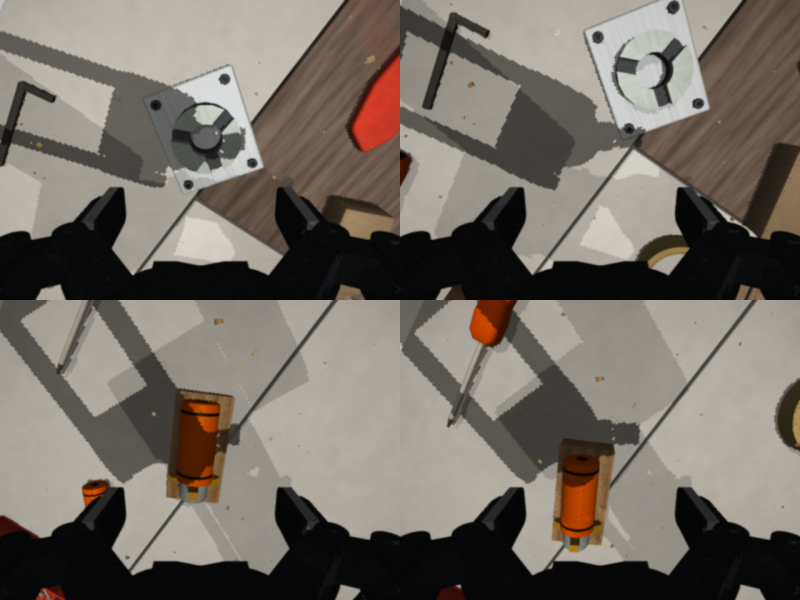

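Montage (scale 0.625): the seat shows its four bolts, boss and three slots in both upper views. The lower views show the post on the offcut with its two bands. Now I measure.

Run:
```python
from h import *
# post: midline and band crossings
P={}
for t in ("postA","postB"):
    im,c=load(t);h=cv2.cvtColor(im,cv2.COLOR_BGR2HSV);m=cv2.inRange(h,(4,150,60),(18,255,255))
    m[:,:230]=0;m[:120]=0
    m2=cv2.morphologyEx(m,cv2.MORPH_CLOSE,np.ones((9,9)))
    n,l,st,ce=cv2.connectedComponentsWithStats(m2);i=1+np.argmax(st[1:,4])
    ys,xs=np.where(l==i)
    rows=range(ys.min()+8,ys.max()-8)
    mid=np.array([[ (xs[ys==r].min()+xs[ys==r].max())/2,r] for r in rows])
    f=np.polyfit(mid[:,1],mid[:,0],1)
    g=[im[r,int(round(np.polyval(f,r))),2] for r in range(ys.min()-12,ys.max()+25)]
    print(t,ys.min(),ys.max(),f,cv2.minAreaRect(np.column_stack([xs,ys]).astype(np.float32)))
    print("  R:",list(map(int,g)))
for t in ("seatA","seatB"):
    im,c=load(t);g=cv2.cvtColor(im,cv2.COLOR_BGR2GRAY)
    m=(g<70).astype(np.uint8);n,l,st,ce=cv2.connectedComponentsWithStats(m)
    for i in range(1,n):
        if 60<st[i,4]<1500 and ce[i][1]<320:print(t,ce[i].round(1),st[i])
im,_=load("seatA");im2,_=load("seatB")
cv2.imwrite("pics/m2.png",np.hstack([cv2.resize(im[95:315,225:425],(400,440)),cv2.resize(im2[0:220,290:490],(400,440))]))
```

```text
postA 157 321 [-9.04670593e-02  3.37083150e+02] ((315.2043151855469, 238.43075561523438), (82.49187469482422, 158.98707580566406), 6.054191589355469)
  R: [143, 118, 75, 61, 78, 102, 113, 116, 115, 118, 116, 116, 108, 85, 65, 52, 34, 18, 33, 56, 76, 111, 158, 185, 195, 198, 199, 201, 200, 197, 186, 183, 185, 175, 144, 100, 59, 37, 37, 51, 95, 153, 180, 185, 189, 195, 199, 198, 195, 176, 115, 90, 89, 95, 100, 88, 83, 78, 77, 78, 77, 78, 79, 81, 77, 78, 77, 78, 79, 78, 79, 78, 78, 78, 78, 78, 78, 74, 78, 77, 78, 79, 79, 80, 78, 78, 77, 80, 78, 78, 78, 78, 77, 78, 76, 78, 79, 78, 76, 74, 78, 78, 78, 78, 78, 79, 79, 78, 78, 79, 77, 75, 76, 77, 78, 76, 77, 77, 75, 79, 77, 76, 78, 79, 77, 79, 78, 77, 79, 78, 76, 76, 76, 75, 79, 75, 74, 66, 39, 21, 9, 16, 52, 93, 135, 160, 177, 183, 189, 189, 189, 186, 173, 143, 92, 55, 46, 47, 45, 46, 44, 53, 79, 116, 138, 148, 146, 149, 148, 147, 150, 147, 145, 147, 147, 140, 127, 119, 116, 116, 126, 140, 151, 154, 157, 172, 177, 179, 179, 181, 183, 183, 184, 184, 183, 183, 183, 180, 182, 182, 182]
postB 248 389 [-5.61751152e-02  3.04131687e+02] ((288.297
[... 929 characters left out ...]
] [ 402    0  158  202 1388]
seatA [358.4 125.8] [352 120  14  13 109]
seatA [248.9 167.9] [240 160  18  17 245]
seatA [311.9 171.6] [284 164  68  26 208]
seatA [349.  192.9] [342 183  16  18  95]
seatA [403.  260.1] [397 254  13  13 139]
seatA [380.5 312.3] [353 283  58  62 557]
seatA [301.  294.9] [295 289  13  13 144]
seatB [516.7  47.1] [477   0  80 100 875]
seatB [612.4   8.9] [604   0  18  20  74]
seatB [436.6  11.3] [428   2  18  20 267]
seatB [315.7  59.4] [309  51  15  18 198]
seatB [359.1 104.3] [345  91  36  44 460]
seatB [637.2 106.2] [634  96   6  25  93]
seatB [476.4 165. ] [469 158  16  15 188]
seatB [366.1 206.1] [358 198  17  16 191]
seatB [  6.5 264. ] [  0 239  19  59 672]
```

View pics/m2.png

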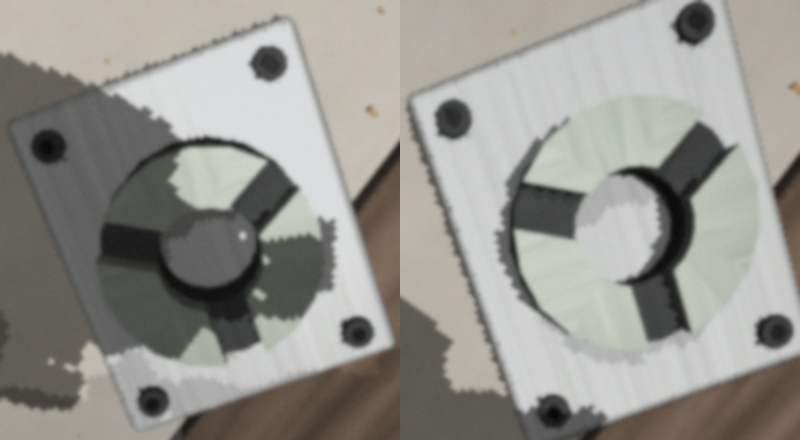

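The crop shows the boss rim centred at about (331,221.5) in view A and (408,112) in view B, with slots to the upper right, left and bottom in both. Triangulating.

Run:
```python
from h import *
(a,ca),(b,cb)=load("seatA"),load("seatB")
A=[(358.4,125.8),(248.9,167.9),(403,260.1),(301,294.9)];B=[(436.6,11.3),(315.7,59.4),(476.4,165),(366.1,206.1)]
Q=[tri(ray(ca,*p),ray(cb,*q)) for p,q in zip(A,B)]
for q in Q:print("bolt",q[0].round(4),q[1][0].round(4))
q=[x[0] for x in Q];print("plate c",np.mean(q,0).round(4),"sides",[np.linalg.norm(q[i]-q[j]).round(4) for i,j in((0,1),(0,2),(2,3),(1,3))])
lx=(q[0]-q[1]+q[2]-q[3]),(q[0]-q[2]+q[1]-q[3])
print("side angles",[np.degrees(np.arctan2(v[1],v[0])).round(1) for v in lx])
print("rim c",tri(ray(ca,331,221.5),ray(cb,407.8,111.7)))
for c,o,ct,pts in((ca,(225,95),(331,221.5),[(285,178),(102,243),(240,350)]),(cb,(90,0),(407.8,111.7),[(716,138),(516,210),(667,340)])):
    C=onz(c,*ct,.04)
    for p in pts:
        w=onz(c,o[0]+p[0]/2,o[1]+p[1]/2,.04)-C;print("slot",np.degrees(np.arctan2(w[1],w[0])).round(1),np.linalg.norm(w).round(4))
# post
def prof(t,f,r0,r1):
    im,c=load(t);R_=np.array([im[r,int(round(np.polyval(f,r))),2] for r in range(r0,r1)],float)
    w=np.clip(70-R_,0,None)if 0 else np.clip(np.median(R_)*.6-R_,0,None);r=(w*np.arange(r0,r1)).sum()/w.sum();return (np.polyval(f,r),r)
fa=[-.0904670593,337.08315];fb=[-.0561751152,304.131687]
pa=[prof("postA",fa,177,190),prof("postA",fa,278,292)];pb=[prof("postB",fb,273,286),prof("postB",fb,360,375)]
print(pa,pb);(_,ca),(_,cb)=load("postA"),load("postB")
X=[tri(ray(ca,*p),ray(cb,*q)) for p,q in zip(pa,pb)]
for x in X:print("band",x[0].round(4),x[1][0].round(4))
d=X[1][0]-X[0][0];print("len",np.linalg.norm(d),"heading",np.degrees(np.arctan2(d[1],d[0])))
for p,q in zip(pa,pb):print("z=.0665:",onz(ca,*p,.0665).round(4),onz(cb,*q,.0665).round(4))
# lug-end of the handle & free end at axis line
for c,f,r in((ca,fa,299),(cb,fb,381)):print("lug end ~",onz(c,np.polyval(f,r),r,.0665).round(4))
print("TCP",bot.sense()["tcp_pos"],bot.sense()["tcp_rot"],bot.tips_ahead)
```

```text
bolt [0.5031 0.2601 0.0147] 0.0002
bolt [0.4601 0.1975 0.0142] 0.0002
bolt [0.5823 0.2056 0.0143] 0.0001
bolt [0.5399 0.1421 0.0123] 0.0003
plate c [0.5214 0.2014 0.0139] sides [np.float64(0.076), np.float64(0.0961), np.float64(0.0764), np.float64(0.0971)]
side angles [np.float64(55.9), np.float64(145.3)]
rim c (array([0.52170377, 0.20303503, 0.03515539]), [np.float64(0.00010299786805609881), np.float64(0.00010299786805617696)])
slot 82.0 0.0316
slot -150.1 0.0338
slot -38.7 0.0329
slot 82.4 0.0308
slot -150.9 0.0343
slot -36.0 0.0348
[(np.float64(320.56619382681185), np.float64(182.57425742574256)), (np.float64(311.3062106920322), np.float64(284.93176972281447))] [(np.float64(288.4690680096921), np.float64(278.8177458033573)), (np.float64(283.4241285287207), np.float64(368.6251180358829))]
band [ 0.5083 -0.1693  0.0676] 0.0002
band [ 0.5395 -0.2223  0.0668] 0.0006
len 0.06146290481217956 heading -59.50252769619442
z=.0665: [ 0.5082 -0.1695  0.0665] [ 0.5087 -0.1697  0.0665]
z=.0665: [ 0.5389 -0.2226  0.0665] [ 0.5402 -0.2223  0.0665]
lug end ~ [ 0.5435 -0.2305  0.0665]
lug end ~ [ 0.5449 -0.2302  0.0665]
TCP [ 0.51145045 -0.14014556  0.31992038] [3.14112067e+00 1.23848478e-03 2.18338144e+00] 0.1734
```

```bash
cat >> h.py <<'E'
def Rt(head,tilt=0): # tool x heading (deg), tilt about tool y (deg); 0 = pointing down
    return R.from_euler('z',head,degrees=True)*R.from_euler('x',180,degrees=True)*R.from_euler('y',tilt,degrees=True)
def jog(tcp,Rg,base=None):
    s=bot.sense(); p,r=(s["tcp_pos"],R.from_euler('xyz',s["tcp_rot"])) if base is None else base
    return (r.inv().apply(np.array(tcp)-p)/.05).round(3).tolist(),((r.inv()*Rg).as_rotvec(degrees=True)/5).round(3).tolist()
def tcp(G,Rg,back=0): return np.array(G)-(.155+back)*Rg.as_matrix()[:,2]
E
python3 - <<'E'
from h import *
Rg=Rt(120.5,-45);print(Rg.as_matrix().round(2).tolist())
G=[.521,-.191,.055]
for b in(.08,0):
    t=tcp(G,Rg,b);print(b,t.round(3),jog(t,Rg))
E
```

```text
[[-0.36, 0.86, 0.36], [0.61, 0.51, -0.61], [-0.71, 0.0, -0.71]]
0.08 [ 0.437 -0.048  0.221] ([2.373, -0.163, 1.972], [0.367, -8.981, 0.87])
0 [ 0.465 -0.097  0.165] ([1.247, -0.254, 3.105], [0.367, -8.981, 0.87])
```

Request:
{"name": "jog_arm", "arguments": {
  "dp": [
    [2.37,-0.16,1.97],
    [2.37,-0.16,1.97],
    [2.37,-0.16,1.97],
    [2.37,-0.16,1.97],
    [2.37,-0.16,1.97],
    [2.37,-0.16,1.97],
    [2.37,-0.16,1.97],
    [2.37,-0.16,1.97],
    [2.37,-0.16,1.97],
    [2.37,-0.16,1.97]
  ],
  "twist": [
    [0.37,-8.98,0.87],
    [0.37,-8.98,0.87],
    [0.37,-8.98,0.87],
    [0.37,-8.98,0.87],
    [0.37,-8.98,0.87],
    [0.37,-8.98,0.87],
    [0.37,-8.98,0.87],
    [0.37,-8.98,0.87],
    [0.37,-8.98,0.87],
    [0.37,-8.98,0.87]
  ],
  "jaw": 56,
  "force": 60
}}

```text
clock: 5.05
tcp_pos: [0.4391, -0.0445, 0.2251]
tcp_rot: [-3.134, 0.779, 2.105]
force: [-0.2, -0.8, -0.2]
grip_width: 0.0559
```

Run:
```python
from h import *
Rg=Rt(120.5,-45);s=bot.sense()
G=[.521,-.191,.055];t=tcp(G,Rg,0);print(s["tcp_pos"].round(4),bot.tips_ahead,s["grip_width"],jog(t,Rg),s["joints"].round(2))
im,c=snap("pre");cv2.imwrite("pics/pre_s.png",cv2.resize(im,(480,360)))
g=proj(c,[.521,-.191,.048]);print(g)
```

```text
[ 0.4391 -0.0445  0.2251] 0.1734 0.05594627551574588 ([0.021, -0.064, 1.679], [-0.073, -0.078, 0.014]) [ 0.09  0.42  2.2  -1.42  0.7   0.8 ]
[317.22046125 239.45175455]
```

View pics/pre_s.png

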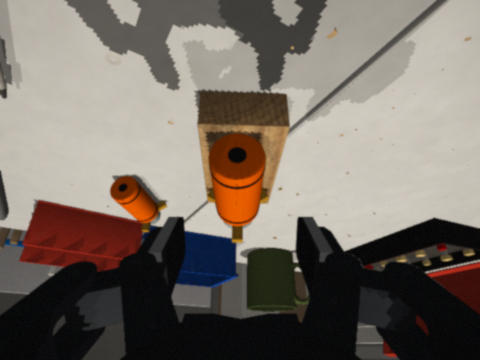

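Post is centred between the fingers (480-wide view: post at 238, its end face at (237,155)). Joint 4 is at its limit, though, so I advance partway and check.

Request:
{"name": "jog_arm", "arguments": {
  "dp": [
    [0.02,-0.04,0.5],
    [0.02,-0.06,0.9],
    [0.02,-0.06,0.9]
  ],
  "twist": [
    [0,0,0],
    [0,0,0],
    [0,0,0]
  ]
}}

```text
clock: 5.4
tcp_pos: [0.4651, -0.066, 0.2099]
tcp_rot: [-3.115, 0.76, 2.101]
force: [-0.0, -0.6, -0.1]
grip_width: 0.0562
```

Run:
```python
from h import *
s=bot.sense();print(s["tcp_pos"].round(4),s["joints"].round(3))
r=R.from_euler('xyz',s["tcp_rot"]);G=[.521,-.191,.055]
for a in(-45,-35,-30):
    Rg=Rt(120.5,a);print(a,jog(tcp(G,Rg),Rg),tcp(G,Rg).round(3))
```

```text
[ 0.4651 -0.066   0.2099] [ 0.03   0.467  2.157 -1.424  0.673  0.755]
-45 ([0.239, -0.277, 1.03], [-0.322, -0.292, -0.017]) [ 0.465 -0.097  0.165]
-35 ([-0.3, -0.276, 1.063], [-0.32, 1.708, -0.045]) [ 0.476 -0.114  0.182]
-30 ([-0.566, -0.274, 1.115], [-0.318, 2.708, -0.059]) [ 0.482 -0.124  0.189]
```

Request:
{"name": "jog_arm", "arguments": {
  "dp": [
    [-0.42,-0.28,0.27],
    [-0.42,-0.28,0.27],
    [-0.42,-0.28,0.27],
    [-0.42,-0.28,0.27]
  ],
  "twist": [
    [-0.32,1.71,-0.04],
    [-0.32,1.71,-0.04],
    [-0.32,1.71,-0.04],
    [-0.32,1.71,-0.04]
  ]
}}

```text
clock: 5.8
tcp_pos: [0.4625, -0.0933, 0.2154]
tcp_rot: [-3.141, 0.611, 2.103]
force: [0.5, -0.2, -0.7]
grip_width: 0.056
```

Run:
```python
from h import *
s=bot.sense();print(s["tcp_pos"].round(4),s["joints"].round(3))
G=[.521,-.191,.055];Rg=Rt(120.5,-35);print(jog(tcp(G,Rg),Rg),tcp(G,Rg).round(3))
```

```text
[ 0.4625 -0.0933  0.2154] [-0.093  0.415  2.134 -1.202  0.523  0.43 ]
([-0.026, 0.018, 0.833], [-0.012, 0.004, -0.001]) [ 0.476 -0.114  0.182]
```

Request:
{"name": "jog_arm", "arguments": {
  "dp": [
    [-0.02,0.02,0.3],
    [-0.03,0.02,0.6],
    [-0.03,0.02,0.83],
    [-0.03,0.02,0.83],
    [-0.03,0.02,0.83]
  ],
  "twist": [
    [0,0,0],
    [0,0,0],
    [0,0,0],
    [0,0,0],
    [0,0,0]
  ]
}}

```text
clock: 6.3
tcp_pos: [0.476, -0.1133, 0.1815]
tcp_rot: [-3.138, 0.61, 2.107]
force: [-0.3, -0.4, 0.3]
grip_width: 0.0557
```

Request:
{"name": "jog_arm", "arguments": {
  "dp": [
    [0,0,0],
    [0,0,0],
    [0,0,0],
    [0,0,0],
    [0,0,0]
  ],
  "twist": [
    [0,0,0],
    [0,0,0],
    [0,0,0],
    [0,0,0],
    [0,0,0]
  ],
  "jaw": 25,
  "force": 70
}}

```text
clock: 6.8
tcp_pos: [0.4759, -0.1134, 0.1826]
tcp_rot: [-3.141, 0.61, 2.105]
force: [-3.1, 5.2, 6.5]
grip_width: 0.0346
```

Run:
```python
from h import *
s=bot.sense();print({k:np.round(s[k],3) for k in s})
snap("grip");snap("gripside","side")
# lift 60mm vertical
r=R.from_euler('xyz',s["tcp_rot"]);p=s["tcp_pos"]
Rf=Rt(180,55);G=np.array([.50,0,.12]) 
print("lift",(r.inv().apply([0,0,.08])/.05).round(2))
for ry in (-35,0,55):
    Rf=Rt(180,ry);t=tcp(G,Rf);print(ry,t.round(3),jog(t,Rf))
```

```text
{'clock': np.float64(6.8), 'joints': array([-0.139,  0.495,  2.134, -1.37 ,  0.475,  0.574]), 'dq': array([ 0.   , -0.001, -0.   ,  0.   , -0.001,  0.001]), 'effort': array([ -1.743, -38.726, -10.605,  -1.441,   1.923,   0.043]), 'tcp_pos': array([ 0.476, -0.113,  0.183]), 'tcp_rot': array([-3.141,  0.61 ,  2.105]), 'force': array([-3.081,  5.182,  6.509]), 'torque': array([0.321, 0.294, 0.053]), 'grip_width': np.float64(0.035)}
lift [-0.92 -0.   -1.31]
-35 [ 0.411 -0.     0.247] ([1.401, 0.038, -2.552], [-6.813, -0.008, -9.729])
0 [ 0.5   -0.     0.275] ([0.338, 1.568, -2.493], [-3.624, 6.347, -11.491])
55 [ 0.627 -0.     0.209] ([0.035, 3.754, -0.669], [2.27, 16.215, -12.883])
```

Run:
```python
from h import *
a,_=load("grip");b,c=load("gripside")
cv2.imwrite("pics/g2.png",np.hstack([cv2.resize(a[150:480,160:480],(480,495)),cv2.resize(b[200:360,270:370],(310,495))]))
```

```text
(no output)
```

View pics/g2.png

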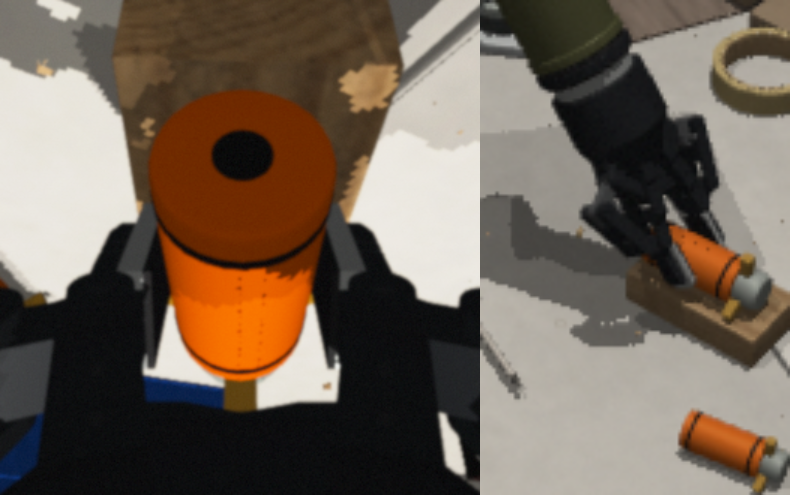

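View: the handle lies between both pads with its axis in line. Lifting.

Request:
{"name": "jog_arm", "arguments": {
  "dp": [
    [-0.2,0,-0.3],
    [-0.46,0,-0.65],
    [-0.7,0,-1.0],
    [-0.92,0,-1.31],
    [-0.92,0,-1.31],
    [-0.92,0,-1.31]
  ],
  "twist": [
    [0,0,0],
    [0,0,0],
    [0,0,0],
    [0,0,0],
    [0,0,0],
    [0,0,0]
  ]
}}

```text
clock: 7.5
tcp_pos: [0.4762, -0.1139, 0.2619]
tcp_rot: [-3.141, 0.61, 2.104]
force: [-1.0, 0.5, -1.4]
grip_width: 0.0348
```

Run:
```python
from h import *
s=bot.sense();print({k:np.round(s[k],3) for k in ("joints","tcp_pos","tcp_rot","force","grip_width")})
snap("lift")
G=np.array([.48,-.03,.14])
for ry in (0,30,55):
    Rf=Rt(180,ry);t=tcp(G,Rf);print(ry,t.round(3),jog(t,Rf))
```

```text
{'joints': array([-0.14 ,  0.334,  2.056, -0.983,  0.569,  0.13 ]), 'tcp_pos': array([ 0.476, -0.114,  0.262]), 'tcp_rot': array([-3.141,  0.61 ,  2.104]), 'force': array([-1.002,  0.543, -1.402]), 'grip_width': np.float64(0.035)}
0 [ 0.48  -0.03   0.295] ([0.763, 0.921, -1.357], [-3.634, 6.325, -11.499])
30 [ 0.558 -0.03   0.274] ([0.353, 2.257, -0.567], [-0.553, 11.735, -12.483])
55 [ 0.607 -0.03   0.229] ([0.459, 3.11, 0.463], [2.265, 16.192, -12.893])
```

Request:
{"name": "jog_arm", "arguments": {
  "dp": [
    [0.3,0.4,-1.0],
    [0.53,0.92,-1.69],
    [0.53,0.92,-1.69],
    [0.53,0.92,-1.69],
    [0.53,0.92,-1.69],
    [0.53,0.92,-1.69],
    [0.53,0.92,-1.69],
    [0.53,0.92,-1.69],
    [0.53,0.92,-1.69],
    [0.53,0.92,-1.69],
    [0.53,0.92,-1.69]
  ],
  "twist": [
    [-0.2,0.4,-0.8],
    [-1,1.8,-3.3],
    [-1.5,2.6,-4.8],
    [-2,3.5,-6.4],
    [-2.5,4.4,-8],
    [-3,5.3,-9.6],
    [-3.63,6.33,-11.5],
    [-3.63,6.33,-11.5],
    [-3.63,6.33,-11.5],
    [-3.63,6.33,-11.5],
    [-3.63,6.33,-11.5]
  ]
}}

```text
clock: 8.65
tcp_pos: [0.4804, -0.0305, 0.3146]
tcp_rot: [-3.14, -0.001, 3.138]
force: [0.3, -1.0, -2.9]
grip_width: 0.0345
```

Run:
```python
from h import *
s=bot.sense();print({k:np.round(s[k],3) for k in ("joints","tcp_pos","tcp_rot","force","grip_width")})
G=np.array([.47,-.03,.16])
for ry in (30,55):
    Rf=Rt(180,ry);t=tcp(G,Rf);print(ry,t.round(3),jog(t,Rf))
```

```text
{'joints': array([-0.15 ,  0.271,  1.822, -0.003,  1.049, -1.717]), 'tcp_pos': array([ 0.48 , -0.031,  0.315]), 'tcp_rot': array([-3.140e+00, -1.000e-03,  3.138e+00]), 'force': array([ 0.293, -0.976, -2.855]), 'grip_width': np.float64(0.034)}
30 [ 0.548 -0.03   0.294] ([-1.343, 0.016, 0.406], [-0.013, 5.987, -0.044])
55 [ 0.597 -0.03   0.249] ([-2.333, 0.021, 1.312], [-0.003, 10.987, -0.047])
```

Request:
{"name": "jog_arm", "arguments": {
  "dp": [
    [-0.3,0,0.03],
    [-0.6,0,0.1],
    [-1.0,0,0.25],
    [-1.34,0.02,0.41],
    [-1.7,0.02,0.67],
    [-2.1,0.02,1.05],
    [-2.33,0.02,1.31],
    [-2.33,0.02,1.31],
    [-2.33,0.02,1.31],
    [-2.33,0.02,1.31]
  ],
  "twist": [
    [0,1.2,0],
    [0,2.6,0],
    [0,4.2,0],
    [0,5.8,0],
    [0,7.4,0],
    [0,9.0,0],
    [0,10.99,-0.05],
    [0,10.99,-0.05],
    [0,10.99,-0.05],
    [0,10.99,-0.05]
  ]
}}

```text
clock: 9.65
tcp_pos: [0.5964, -0.029, 0.2515]
tcp_rot: [-3.141, -0.955, -3.138]
force: [-0.4, -1.0, -2.1]
grip_width: 0.0344
```

Run:
```python
from h import *
s=bot.sense();print({k:np.round(s[k],3) for k in ("joints","tcp_pos","tcp_rot","force","grip_width")})
a,c=snap("up_w");b,cs=snap("up_s","side");t,ct=snap("up_t","top")
print(proj(cs,[.47,-.03,.16]),proj(ct,[.47,-.03,.16]))
cv2.imwrite("pics/up.png",np.hstack([cv2.resize(b[90:330,200:440],(480,480)),cv2.resize(a,(320,240)).repeat(2,0)[:480]]))
cv2.imwrite("pics/up.png",cv2.resize(b[90:330,200:440],(480,480)))
```

```text
{'joints': array([-0.093,  0.758,  1.314, -0.088,  2.021, -1.665]), 'tcp_pos': array([ 0.596, -0.029,  0.252]), 'tcp_rot': array([-3.141, -0.955, -3.138]), 'force': array([-0.361, -0.954, -2.055]), 'grip_width': np.float64(0.034)}
[290.01533461 213.27902769] [308.73102343 277.08065758]
```

View pics/up.png

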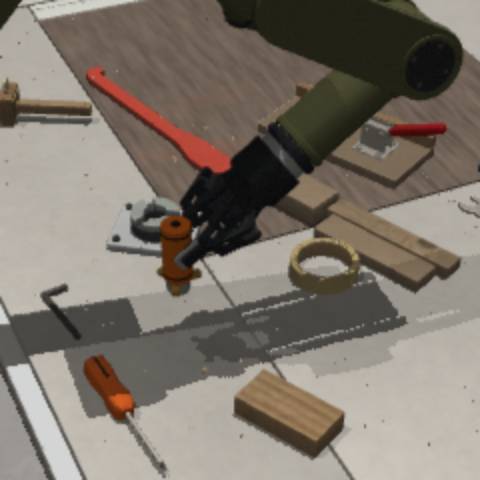

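Side view: the post hangs upright in the gripper, handle at (176,250) in the crop, well clear of the tape and screwdriver. Now I check its verticality and foot height.

Run:
```python
from h import *
s=bot.sense();r=R.from_euler('xyz',s["tcp_rot"]);G=s["tcp_pos"]+.155*r.as_matrix()[:,2];print("G",G.round(4),"foot z est",G[2]-.066)
im,c=load("up_s");h=cv2.cvtColor(im,cv2.COLOR_BGR2HSV);m=cv2.inRange(h,(4,150,40),(18,255,255));m[:190]=0;m[238:]=0;m[:,:278]=0;m[:,302:]=0
ys,xs=np.where(m>0);print(xs.min(),xs.max(),ys.min(),ys.max())
for y in range(ys.min(),ys.max()+1,3):print(y,xs[ys==y].min(),xs[ys==y].max(),end="; ")
ax=G-[.007,0,0]
for z in(-.066,-.046,.034):print(z,proj(c,ax+[0,0,z]).round(1))
hs=cv2.inRange(h,(15,60,60),(30,255,255));hs[:215]=0;hs[245:]=0;hs[:,:270]=0;hs[:,310:]=0
print("lugs",[ (ce.round(1)) for ce in cv2.connectedComponentsWithStats(hs)[3]])
print("down60",(r.inv().apply([0,0,-.06])/.05).round(3))
```

```text
G [ 0.4699 -0.0296  0.1631] foot z est 0.09712613078909843
280 299 198 236
198 285 292; 201 281 295; 204 280 295; 207 281 293; 210 281 295; 213 281 292; 216 281 289; 219 282 286; 222 282 287; 225 281 296; 228 282 296; 231 284 292; Traceback (most recent call last):
  File "<stdin>", line 5, in <module>
    return umr_minimum(a, axis, None, out, keepdims, initial, where)
ValueError: zero-size array to reduction operation minimum which has no identity
```

Request:
{"name": "jog_arm", "arguments": {
  "dp": [
    [-0.4,0,0.28],
    [-0.8,0,0.57],
    [-1.2,0,0.85],
    [-1.38,0,0.98],
    [-1.49,0,1.06],
    [-1.49,0,1.06],
    [-1.49,0,1.06]
  ],
  "twist": [
    [0,0,0],
    [0,0,0],
    [0,0,0],
    [0,0,0],
    [0,0,0],
    [0,0,0],
    [0,0,0]
  ]
}}

```text
clock: 10.5
tcp_pos: [0.5967, -0.0291, 0.1603]
tcp_rot: [3.14, -0.957, -3.136]
force: [0.1, 0.4, -2.9]
grip_width: 0.0348
```

Run:
```python
from h import *
s=bot.sense();r=R.from_euler('xyz',s["tcp_rot"]);G=s["tcp_pos"]+.155*r.as_matrix()[:,2];print("G",G.round(4),s["force"].round(1),s["tcp_rot"])
print((r.inv().apply([0,0,-.001])/.05).round(4),s["joints"].round(2))
```

```text
G [ 0.47   -0.0295  0.071 ] [ 0.1  0.4 -2.9] [ 3.1395532  -0.95724023 -3.13595773]
[-0.0164 -0.      0.0115] [-0.09  0.86  1.35 -0.08  1.88 -1.65]
```

Request:
{"name": "jog_arm", "arguments": {
  "dp": [
    [-0.016,0,0.012],
    [-0.033,0,0.023],
    [-0.049,0,0.035],
    [-0.049,0,0.035]
  ],
  "twist": [
    [0,0,0],
    [0,0,0],
    [0,0,0],
    [0,0,0]
  ]
}}

```text
clock: 10.9
tcp_pos: [0.5964, -0.029, 0.1562]
tcp_rot: [3.139, -0.958, -3.135]
force: [-0.4, -0.2, -2.5]
grip_width: 0.0348
```

Request:
{"name": "jog_arm", "arguments": {
  "dp": [
    [-0.016,0,0.012],
    [-0.016,0,0.012],
    [-0.016,0,0.012]
  ],
  "twist": [
    [0,0,0],
    [0,0,0],
    [0,0,0]
  ]
}}

```text
clock: 11.2
tcp_pos: [0.5964, -0.029, 0.155]
tcp_rot: [3.139, -0.959, -3.136]
force: [-0.4, -0.3, -3.3]
grip_width: 0.0347
```

Request:
{"name": "jog_arm", "arguments": {
  "dp": [
    [-0.016,0,0.012],
    [-0.016,0,0.012],
    [-0.016,0,0.012]
  ],
  "twist": [
    [0,0,0],
    [0,0,0],
    [0,0,0]
  ]
}}

```text
clock: 11.5
tcp_pos: [0.5963, -0.029, 0.1547]
tcp_rot: [3.139, -0.959, -3.136]
force: [1.0, 0.2, 3.7]
grip_width: 0.0349
```

Contact felt (force change about +6 N, foot estimated at 0 mm). Releasing, then backing off along the tool axis.

Request:
{"name": "jog_arm", "arguments": {
  "dp": [
    [0,0,0],
    [0,0,0],
    [0,0,0],
    [0,0,0],
    [0,0,0]
  ],
  "twist": [
    [0,0,0],
    [0,0,0],
    [0,0,0],
    [0,0,0],
    [0,0,0]
  ],
  "jaw": 60
}}

```text
clock: 12.0
tcp_pos: [0.5963, -0.029, 0.154]
tcp_rot: [3.139, -0.959, -3.135]
force: [-0.4, 0.2, -0.5]
grip_width: 0.0601
```

Request:
{"name": "jog_arm", "arguments": {
  "dp": [
    [0,0,-0.3],
    [0,0,-0.8],
    [0,0,-1.4],
    [0,0,-1.8],
    [0,0,-1.8],
    [0,0,-1.8]
  ],
  "twist": [
    [0,0,0],
    [0,0,0],
    [0,0,0],
    [0,0,0],
    [0,0,0],
    [0,0,0]
  ]
}}

```text
clock: 12.6
tcp_pos: [0.6696, -0.0288, 0.2054]
tcp_rot: [3.139, -0.959, -3.135]
force: [-1.4, 0.3, -0.5]
grip_width: 0.0599
```

Run:
```python
from h import *
s=bot.sense();print({k:np.round(s[k],3) for k in ("joints","tcp_pos","tcp_rot","force","grip_width")})
a,c=snap("st_w");b,cs=snap("st_s","side");t,ct=snap("st_t","top")
cv2.imwrite("pics/st.png",np.hstack([a[:,100:540],cv2.resize(b[190:270,260:320],(360,480))]))
for z in(0,.1):print(proj(c,[.463,-.03,z]),proj(cs,[.463,-.03,z]))
for dx in(.0,):
    Rf=Rt(180,0);tt=tcp([.463,-.03,.16],Rf);print(tt,jog(tt,Rf))
```

```text
{'joints': array([-0.085,  0.892,  1.128, -0.082,  2.077, -1.663]), 'tcp_pos': array([ 0.67 , -0.029,  0.205]), 'tcp_rot': array([ 3.139, -0.959, -3.135]), 'force': array([-1.406,  0.273, -0.48 ]), 'grip_width': np.float64(0.06)}
[321.31491027 299.55071544] [289.04955255 262.86014841]
[321.91003642 198.06304293] [287.99091745 233.15201835]
[ 0.463 -0.03   0.315] ([4.162, -0.005, 2.116], [-0.004, -11.017, 0.051])
```

View pics/st.png

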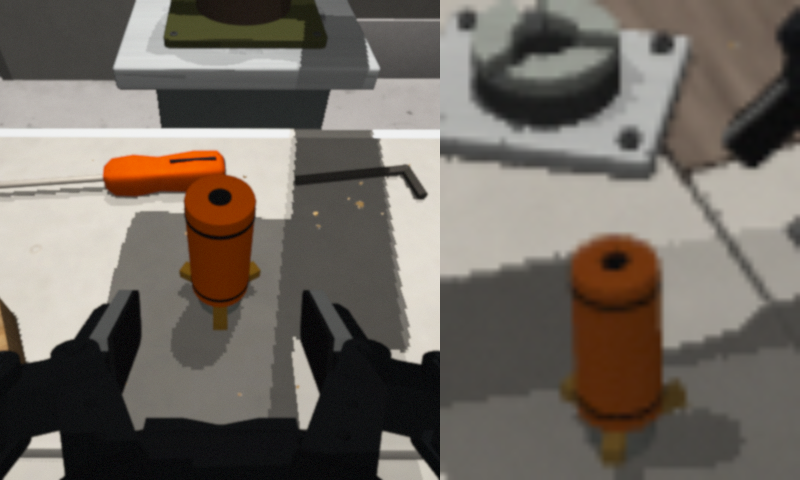

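Post stands upright: wrist view, end-face hole at (319,197) against a predicted (322,198). One lug points at the wrist, i.e. world +x. I go above it and refine the post and seat centres.

Request:
{"name": "jog_arm", "arguments": {
  "dp": [
    [0.49,0,-0.35],
    [0.98,0,-0.69],
    [1.4,0,-0.4],
    [2.0,0,0.0],
    [2.6,0,0.4],
    [3.2,0,0.9],
    [3.8,0,1.4],
    [4.3,0,1.75],
    [4.49,0,1.89],
    [4.49,0,1.89],
    [4.49,0,1.89]
  ],
  "twist": [
    [0,0,0],
    [0,0,0],
    [0,-1.5,0],
    [0,-3,0],
    [0,-4.5,0],
    [0,-6,0.02],
    [0,-7.6,0.03],
    [0,-9.2,0.04],
    [0,-11.02,0.05],
    [0,-11.02,0.05],
    [0,-11.02,0.05]
  ]
}}

```text
clock: 13.85
tcp_pos: [0.4627, -0.0298, 0.3354]
tcp_rot: [-3.141, 0.001, 3.141]
force: [0.2, 0.3, 0.3]
grip_width: 0.0598
```

Run:
```python
from h import *
s=bot.sense();print({k:np.round(s[k],3) for k in ("joints","tcp_pos","tcp_rot","force","grip_width")})
a,c=snap("ab_w")
print("pred top",proj(c,[.463,-.03,.1]).round(1),"foot",proj(c,[.463,-.03,0]).round(1))
h=cv2.cvtColor(a,cv2.COLOR_BGR2HSV)
m=cv2.inRange(h,(4,150,40),(18,255,255));n,l,st,ce=cv2.connectedComponentsWithStats(m)
for i in range(1,n):
    if st[i,4]>100:print("orange",ce[i].round(1),st[i])
g=(cv2.cvtColor(a,cv2.COLOR_BGR2GRAY)<25).astype(np.uint8);n,l,st,ce=cv2.connectedComponentsWithStats(g)
for i in range(1,n):
    if 60<st[i,4]<3000:print("dark",ce[i].round(1),st[i],onz(c,*ce[i],.1).round(4))
m=cv2.inRange(h,(17,90,40),(32,255,255));n,l,st,ce=cv2.connectedComponentsWithStats(m)
for i in range(1,n):
    if st[i,4]>60:print("brass",ce[i].round(1),st[i],onz(c,*ce[i],.02).round(4))
# seat rim centre at z=.04 from the two views
for t,p in(("seatA",(331,221.5)),("seatB",(407.8,111.7))):
    print(t,onz(load(t)[1],*p,.04).round(4))
cv2.imwrite("pics/ab.png",a)
```

```text
{'joints': array([-0.155,  0.223,  1.829, -0.   ,  1.089, -1.726]), 'tcp_pos': array([ 0.463, -0.03 ,  0.335]), 'tcp_rot': array([-3.141e+00,  1.000e-03,  3.141e+00]), 'force': array([0.213, 0.331, 0.298]), 'grip_width': np.float64(0.06)}
pred top [322.6 254.6] foot [322.  213.6]
orange [249.1  52.3] [ 172   24  155   57 6437]
orange [320.4 241.5] [ 288  197   66   89 4166]
orange [ 50.3 301.3] [ 32 290  38  23 117]
orange [ 47.  346.6] [ 34 339  26  15 119]
dark [556.5  56.9] [556  36   3  44  91] [0.365  0.0799 0.1   ]
dark [319.1 221.3] [294 217  53  15 130] [ 0.4446 -0.0319  0.1   ]
dark [320.4 255.4] [310 245  22  22 369] [ 0.4635 -0.0312  0.1   ]
dark [596.2 277.6] [ 574  250   66   74 1280] [0.4762 0.1192 0.1   ]
dark [633.  309.5] [624 291  16  29 264] [0.4952 0.1433 0.1   ]
brass [292.4 203.6] [283 195  20  19 220] [ 0.4511 -0.0514  0.02  ]
brass [347.8 203. ] [339 194  18  19 206] [ 0.4506 -0.0116  0.02  ]
brass [ 96.8 264.5] [ 55 244  84  49 384] [ 0.4976 -0.1992  0.02  ]
brass [ 82.3 297. ] [  10  259  139   77 1453] [ 0.5242 -0.2144  0.02  ]
brass [ 91.8 312.4] [  24  274  146   75 1156] [ 0.5372 -0.2091  0.02  ]
brass [100.5 331. ] [  35  295  132   72 1004] [ 0.5533 -0.2047  0.02  ]
seatA [0.521  0.2039 0.04  ]
seatB [0.5208 0.2024 0.04  ]
```

View pics/ab.png

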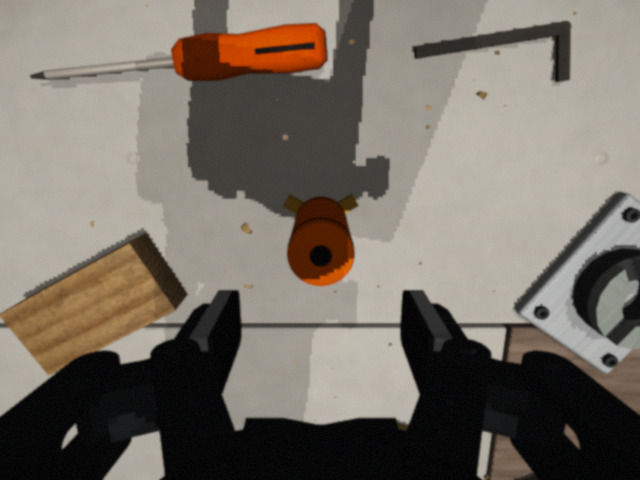

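Post end-face hole at (320,255) → (0.4635,-0.031); the lugs at (292,204) and (348,203) are symmetric, so the lug yaw is ≈0°. Going down on the upper handle end.

Request:
{"name": "jog_arm", "arguments": {
  "dp": [
    [-0.02,-0.02,0.6],
    [-0.02,-0.02,1.2],
    [-0.02,-0.02,1.6],
    [-0.02,-0.02,1.87],
    [-0.02,-0.02,1.87],
    [-0.02,-0.02,1.87]
  ],
  "twist": [
    [0,0,0],
    [0,0,0],
    [0,0,0],
    [0,0,0],
    [0,0,0],
    [0,0,0]
  ]
}}

```text
clock: 14.5
tcp_pos: [0.4663, -0.0309, 0.2408]
tcp_rot: [-3.141, 0.0, -3.141]
force: [0.2, 0.1, 0.3]
grip_width: 0.0597
```

Request:
{"name": "jog_arm", "arguments": {
  "dp": [
    [0,0,0],
    [0,0,0],
    [0,0,0],
    [0,0,0],
    [0,0,0]
  ],
  "twist": [
    [0,0,0],
    [0,0,0],
    [0,0,0],
    [0,0,0],
    [0,0,0]
  ],
  "jaw": 25,
  "force": 60
}}

```text
clock: 15.0
tcp_pos: [0.4654, -0.0308, 0.2425]
tcp_rot: [-3.141, 0.005, -3.141]
force: [0.8, 1.1, 4.6]
grip_width: 0.0354
```

Request:
{"name": "jog_arm", "arguments": {
  "dp": [
    [0,0,-0.3],
    [0,0,-0.8],
    [0,0,-1.3],
    [0,0,-1.6],
    [0,0,-1.6],
    [0,0,-1.6]
  ],
  "twist": [
    [0,0,0],
    [0,0,0],
    [0,0,0],
    [0,0,0],
    [0,0,0],
    [0,0,0]
  ]
}}

```text
clock: 15.6
tcp_pos: [0.4641, -0.0308, 0.3213]
tcp_rot: [-3.141, 0.002, -3.141]
force: [-0.1, 0.3, -2.3]
grip_width: 0.0354
```

Run:
```python
from h import *
s=bot.sense();print({k:np.round(s[k],3) for k in ("joints","tcp_pos","tcp_rot","force","grip_width")})
a,c=snap("held_w");p=s["tcp_pos"]
h=cv2.cvtColor(a,cv2.COLOR_BGR2HSV)
m=cv2.inRange(h,(17,90,30),(32,255,255));n,l,st,ce=cv2.connectedComponentsWithStats(m)
zl=p[2]-.242+.02
for i in range(1,n):
    if st[i,4]>60:print("brass",ce[i].round(1),st[i],onz(c,*ce[i],zl).round(4))
# seat approach: heading 180+24.7-5 -> lug 55 deg CCW of slot
for z in(.10,.04):
    Rf=Rt(180+19.7);t=[.5212,.2025,z-.012+.242];print(t,jog(t,Rf))
```

```text
{'joints': array([-0.157,  0.241,  1.846, -0.   ,  1.051, -1.728]), 'tcp_pos': array([ 0.464, -0.031,  0.321]), 'tcp_rot': array([-3.141e+00,  2.000e-03, -3.141e+00]), 'force': array([-0.077,  0.252, -2.291]), 'grip_width': np.float64(0.035)}
brass [281.9 231.6] [268 218  29  28 452] [ 0.4483 -0.0513  0.0993]
brass [361.7 231.4] [347 219  29  27 436] [ 0.4482 -0.0119  0.0993]
brass [ 68.8 278.8] [  0 246 128  72 938] [ 0.4734 -0.1607  0.0993]
brass [ 77.7 309.2] [   0  259  161   99 3920] [ 0.4904 -0.159   0.0993]
brass [165.5 286.9] [156 271  19  29 113] [ 0.4778 -0.1118  0.0993]
brass [ 91.2 338.4] [  21  300  144   77 1564] [ 0.5075 -0.1546  0.0993]
brass [ 49.4 375.2] [ 36 368  27  15  67] [ 0.5302 -0.1811  0.0993]
[0.5212, 0.2025, 0.33] ([-1.147, 4.665, -0.184], [-0.006, 0.011, -3.937])
[0.5212, 0.2025, 0.27] ([-1.146, 4.665, 1.016], [-0.006, 0.011, -3.937])
```

Request:
{"name": "jog_arm", "arguments": {
  "dp": [
    [-0.1,0.5,-0.1],
    [-0.4,1.3,-0.18],
    [-0.7,2.2,-0.18],
    [-1.0,3.1,-0.18],
    [-1.15,4.0,-0.18],
    [-1.19,4.5,-0.18],
    [-1.19,4.68,-0.18],
    [-1.19,4.68,-0.18],
    [-1.19,4.68,-0.18]
  ],
  "twist": [
    [0,0,0],
    [0,0,-0.8],
    [0,0,-1.6],
    [0,0,-2.4],
    [0,0,-3.2],
    [0,0,-3.94],
    [0,0,-3.94],
    [0,0,-3.94],
    [0,0,-3.94]
  ]
}}

```text
clock: 16.55
tcp_pos: [0.5235, 0.2023, 0.3297]
tcp_rot: [-3.139, -0.0, -2.798]
force: [0.4, -0.1, -1.8]
grip_width: 0.0356
```

Run:
```python
from h import *
s=bot.sense();print({k:np.round(s[k],3) for k in ("joints","tcp_pos","tcp_rot","force","grip_width")})
a,c=snap("over_w");b,cs=snap("over_s","side");t,ct=snap("over_t","top")
cv2.imwrite("pics/over.png",np.hstack([cv2.resize(a[80:400,180:500],(480,480)),cv2.resize(b[130:230,245:312],(320,480))]))
```

```text
{'joints': array([ 0.294,  0.355,  1.639, -0.003,  1.147, -1.619]), 'tcp_pos': array([0.523, 0.202, 0.33 ]), 'tcp_rot': array([-3.139, -0.   , -2.798]), 'force': array([ 0.385, -0.081, -1.816]), 'grip_width': np.float64(0.036)}
```

View pics/over.png

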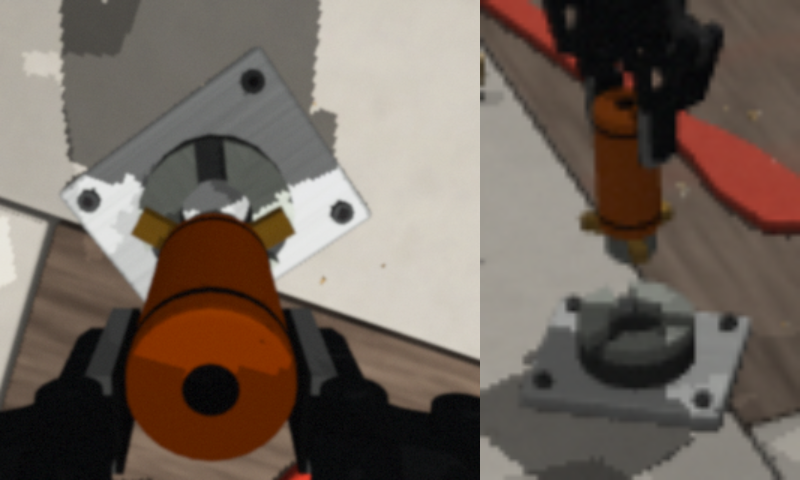

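View: the post hangs over the seat with its hole at crop (210,389). Lugs at (152,227) and (272,227) straddle the slot at (210,155), so they are between slots. Comparing the axes numerically.

Run:
```python
from h import *
a,c=load("over_w");s=bot.sense();p=s["tcp_pos"]
f=lambda u,v:(180+u/1.5,80+v/1.5)
h=cv2.cvtColor(a,cv2.COLOR_BGR2HSV);g=(cv2.cvtColor(a,cv2.COLOR_BGR2GRAY)<28).astype(np.uint8);n,l,st,ce=cv2.connectedComponentsWithStats(g)
for i in range(1,n):
    if 60<st[i,4]<1500 and 180<ce[i][0]<500:print("dark",ce[i].round(1),st[i,4])
zt=p[2]-.242+.1
print("top hole",onz(c,*f(210.5,389.5),zt).round(4),"tcp",p.round(4))
for u in((252,82),(88,201),(342,212)):print("bolt",onz(c,*f(*u),.014).round(4))
L=[onz(c,*f(*u),zt-.08).round(4) for u in((152,227),(272,227))];print("lugs",L,np.mean(L,0))
# rim: three edge points -> circle on z=.04
pts=np.array([onz(c,*f(*u),.04)[:2] for u in((143,187),(178,148),(213,136),(258,150),(284,176),(292,193))])
from scipy.optimize import least_squares
r=least_squares(lambda x:np.hypot(*(pts-x).T)-.035,[.52,.2]);print("rim c",r.x.round(4),r.fun.round(4))
cs=load("over_s")[1];print("side pred axis top/foot",[proj(cs,[p[0],p[1],z]).round(1) for z in(zt,zt-.1)],"rim",proj(cs,[.5212,.2025,.04]).round(1))
print("held-frame offset along tool",R.from_euler('xyz',s['tcp_rot']).inv().apply(onz(c,*f(210.5,389.5),zt)-p).round(4))
```

```text
dark [317.1 228.5] 105
dark [320.  339.8] 1018
top hole [0.5201 0.1993 0.1886] tcp [0.5239 0.2018 0.3306]
bolt [0.4608 0.1979 0.014 ]
bolt [0.5399 0.1429 0.014 ]
bolt [0.5035 0.2607 0.014 ]
lugs [array([0.5144, 0.1767, 0.1086]), array([0.5011, 0.2137, 0.1086])] [0.50775 0.1952  0.1086 ]
rim c [0.5204 0.2016] [-0.0003 -0.0003  0.0007 -0.0003 -0.0002 -0.    ]
side pred axis top/foot [array([275.3, 150.4]), array([276.8, 181.2])] rim [276.4 195.5]
held-frame offset along tool [ 0.0047 -0.0007  0.142 ]
```

Request:
{"name": "jog_arm", "arguments": {
  "dp": [
    [-0.01,0.04,0.3],
    [-0.01,0.04,0.6],
    [-0.01,0.04,0.86],
    [-0.01,0.04,0.86],
    [-0.01,0.04,0.86],
    [-0.01,0.04,0.86]
  ],
  "twist": [
    [0,0,0],
    [0,0,0],
    [0,0,0],
    [0,0,0],
    [0,0,0],
    [0,0,0]
  ]
}}

```text
clock: 17.3
tcp_pos: [0.5245, 0.2051, 0.2885]
tcp_rot: [-3.14, 0.004, -2.798]
force: [0.7, 0.3, -1.8]
grip_width: 0.0353
```

Request:
{"name": "jog_arm", "arguments": {
  "dp": [
    [0,0,0.03],
    [0,0,0.06],
    [0,0,0.09],
    [0,0,0.12],
    [0,0,0.15],
    [0,0,0.15]
  ],
  "twist": [
    [0,0,0],
    [0,0,0],
    [0,0,0],
    [0,0,0],
    [0,0,0],
    [0,0,0]
  ]
}}

```text
clock: 17.9
tcp_pos: [0.5239, 0.2052, 0.28]
tcp_rot: [-3.14, 0.002, -2.797]
force: [-0.1, 0.0, -2.3]
grip_width: 0.035
```

Run:
```python
from h import *
print([bot.sense()["tcp_pos"].round(4) for _ in range(1)])
a,c=snap("in_w");b,cs=snap("in_s","side")
cv2.imwrite("pics/in.png",np.hstack([cv2.resize(a[80:400,180:500],(480,480)),cv2.resize(b[130:230,245:312],(320,480))]))
```

```text
[array([0.5239, 0.2052, 0.28  ])]
```

View pics/in.png

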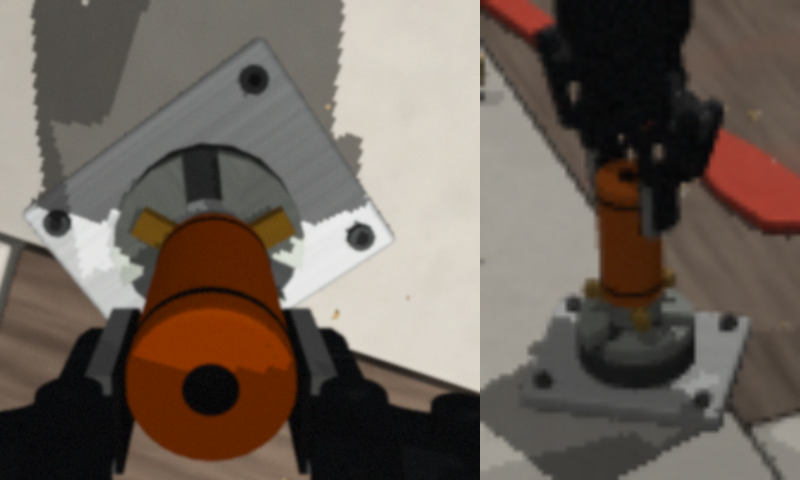

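Pilot sits at the mouth with no force; laterally centred (rim edges 115/303 → 209, lugs' mean 212). I check the other direction numerically.

Run:
```python
from h import *
from scipy.optimize import least_squares
a,c=load("in_w");s=bot.sense();p=s["tcp_pos"];ri=R.from_euler('xyz',s['tcp_rot']).inv()
f=lambda u,v:(180+u/1.5,80+v/1.5)
pts=np.array([onz(c,*f(*u),.04)[:2] for u in((115,220),(127,190),(150,163),(205,145),(255,157),(285,183),(299,215))])
r=least_squares(lambda x:np.hypot(*(pts-x).T)-.035,[.52,.2]);print("rim c",r.x.round(4),r.fun.round(4),ri.apply([*(r.x-p[:2]),0]).round(4))
zf=p[2]-.242
print("hole",ri.apply(onz(c,*f(210.5,389.5),zf+.1)-p).round(4))
L=[ri.apply(onz(c,*f(*u),zf+.02)-p).round(4) for u in((153,228),(272,228))];print("lugs",L)
h=cv2.cvtColor(a,cv2.COLOR_BGR2HSV);m=cv2.inRange(h,(17,90,30),(32,255,255));n,l,st,ce=cv2.connectedComponentsWithStats(m)
for i in range(1,n):
    if st[i,4]>60 and 180<ce[i][0]<500:
        ys,xs=np.where(l==i);o=np.array([ri.apply(onz(c,x,y,zf+.02)-p)[:2] for x,y in zip(xs,ys)])
        print("brass",ce[i].round(1),st[i,4],"far tip |y| ext",o.min(0).round(4),o.max(0).round(4))
```

```text
rim c [0.5194 0.2008] [-0.0006 -0.0004  0.0003  0.0003  0.0002 -0.0001 -0.0008] [ 0.0058 -0.0026 -0.    ]
hole [ 0.004  -0.0013  0.142 ]
lugs [array([ 0.0168, -0.0202,  0.222 ]), array([0.0169, 0.0189, 0.2219])]
brass [281.2 231.8] 502 far tip |y| ext [ 0.0096 -0.0277] [ 0.0239 -0.0128]
brass [362.  231.3] 493 far tip |y| ext [0.0096 0.0113] [0.024  0.0262]
```

Request:
{"name": "jog_arm", "arguments": {
  "dp": [
    [0.016,-0.024,0],
    [0.016,-0.024,0.03],
    [0.016,-0.024,0.06],
    [0.016,-0.024,0.09],
    [0.016,-0.024,0.12],
    [0.016,-0.024,0.12]
  ],
  "twist": [
    [0,0,0],
    [0,0,0],
    [0,0,0],
    [0,0,0],
    [0,0,0],
    [0,0,0]
  ]
}}

```text
clock: 18.6
tcp_pos: [0.5236, 0.2038, 0.274]
tcp_rot: [-3.14, 0.002, -2.797]
force: [-0.6, -0.4, -1.9]
grip_width: 0.0352
```

Request:
{"name": "jog_arm", "arguments": {
  "dp": [
    [0,0,0.02],
    [0,0,0.04],
    [0,0,0.04],
    [0,0,0.04]
  ],
  "twist": [
    [0,0,0],
    [0,0,0],
    [0,0,0],
    [0,0,0]
  ]
}}

```text
clock: 19.0
tcp_pos: [0.5237, 0.2039, 0.2723]
tcp_rot: [-3.14, 0.003, -2.797]
force: [0.2, -0.3, -3.4]
grip_width: 0.0354
```

Pilot is in without lateral force (foot about 10 mm below the rim plane). Creeping on to lug contact.

Request:
{"name": "jog_arm", "arguments": {
  "dp": [
    [0,0,0.02],
    [0,0,0.04],
    [0,0,0.04],
    [0,0,0.04]
  ],
  "twist": [
    [0,0,0],
    [0,0,0],
    [0,0,0],
    [0,0,0]
  ]
}}

```text
clock: 19.4
tcp_pos: [0.5239, 0.2039, 0.2706]
tcp_rot: [-3.14, 0.003, -2.797]
force: [-0.4, 0.1, 0.7]
grip_width: 0.0355
```

Request:
{"name": "jog_arm", "arguments": {
  "dp": [
    [0,0,0.02],
    [0,0,0.04],
    [0,0,0.04],
    [0,0,0.04]
  ],
  "twist": [
    [0,0,0],
    [0,0,0],
    [0,0,0],
    [0,0,0]
  ]
}}

```text
clock: 19.8
tcp_pos: [0.5238, 0.204, 0.2705]
tcp_rot: [-3.14, 0.005, -2.797]
force: [-3.7, -0.1, 13.5]
grip_width: 0.0355
```

Lugs rest on the rim (TCP 0.2705 as predicted, about 15 N). Now I turn about the post axis toward the slots.

Request:
{"name": "jog_arm", "arguments": {
  "dp": [
    [0,-0.007,0],
    [-0.003,-0.02,0],
    [-0.002,-0.03,0],
    [0,-0.041,0],
    [0.004,-0.05,0],
    [0.006,-0.056,0],
    [0.008,-0.06,0],
    [0.008,-0.06,0]
  ],
  "twist": [
    [0,0,1],
    [0,0,3],
    [0,0,4.5],
    [0,0,6],
    [0,0,7.5],
    [0,0,8.5],
    [0,0,9],
    [0,0,9]
  ]
}}

```text
clock: 20.6
tcp_pos: [0.5246, 0.2013, 0.2704]
tcp_rot: [3.139, 0.004, 2.7]
force: [-2.9, 0.8, 11.5]
grip_width: 0.0353
```

Request:
{"name": "jog_arm", "arguments": {
  "dp": [
    [0,-0.002,0],
    [0,-0.004,0],
    [0,-0.006,0],
    [0,-0.008,0],
    [0,-0.008,0]
  ],
  "twist": [
    [0,0,0.4],
    [0,0,0.8],
    [0,0,1.2],
    [0,0,1.6],
    [0,0,1.6]
  ]
}}

```text
clock: 21.1
tcp_pos: [0.5241, 0.2006, 0.2686]
tcp_rot: [3.14, 0.003, 2.561]
force: [0.8, 0.0, -2.6]
grip_width: 0.0356
```

The lugs found the slots at a turn of 53° (z fell, force gone). Lowering the rest of the way.

Request:
{"name": "jog_arm", "arguments": {
  "dp": [
    [0,0,0.03],
    [0,0,0.06],
    [0,0,0.09],
    [0,0,0.11],
    [0,0,0.11]
  ],
  "twist": [
    [0,0,0.1],
    [0,0,0.2],
    [0,0,0.2],
    [0,0,0.2],
    [0,0,0.2]
  ]
}}

```text
clock: 21.6
tcp_pos: [0.5242, 0.2004, 0.2627]
tcp_rot: [3.141, 0.003, 2.543]
force: [-0.9, 0.2, -1.5]
grip_width: 0.0354
```

Request:
{"name": "jog_arm", "arguments": {
  "dp": [
    [0,0,0.02],
    [0,0,0.04],
    [0,0,0.05],
    [0,0,0.05]
  ],
  "twist": [
    [0,0,0],
    [0,0,0],
    [0,0,0],
    [0,0,0]
  ]
}}

```text
clock: 22.0
tcp_pos: [0.5241, 0.2004, 0.2624]
tcp_rot: [3.14, 0.004, 2.544]
force: [-3.9, -1.5, 14.3]
grip_width: 0.0354
```

Bottomed 8.1 mm below the rim contact: home. Releasing and retreating straight up.

Request:
{"name": "jog_arm", "arguments": {
  "dp": [
    [0,0,-0.02],
    [0,0,-0.03],
    [0,0,-0.03],
    [0,0,-0.03],
    [0,0,-0.03],
    [0,0,-0.03]
  ],
  "twist": [
    [0,0,0],
    [0,0,0],
    [0,0,0],
    [0,0,0],
    [0,0,0],
    [0,0,0]
  ],
  "jaw": 62
}}

```text
clock: 22.6
tcp_pos: [0.5242, 0.2005, 0.2616]
tcp_rot: [3.141, 0.003, 2.543]
force: [-0.4, 0.3, 0.2]
grip_width: 0.0622
```

Request:
{"name": "jog_arm", "arguments": {
  "dp": [
    [0,0,-0.2],
    [0,0,-0.6],
    [0,0,-1.1],
    [0,0,-1.6],
    [0,0,-2.0],
    [0,0,-2.0],
    [0,0,-2.0],
    [0,0,-2.0]
  ],
  "twist": [
    [0,0,0],
    [0,0,0],
    [0,0,0],
    [0,0,0],
    [0,0,0],
    [0,0,0],
    [0,0,0],
    [0,0,0]
  ]
}}

```text
clock: 23.4
tcp_pos: [0.5234, 0.2004, 0.361]
tcp_rot: [-3.142, 0.002, 2.543]
force: [-1.1, -0.4, -0.0]
grip_width: 0.0622
```

Run:
```python
from h import *
s=bot.sense();print({k:np.round(s[k],3) for k in ("clock","tcp_pos","force","grip_width")})
a,c=snap("end_w");b,cs=snap("end_s","side")
g=(cv2.cvtColor(a,cv2.COLOR_BGR2GRAY)<28).astype(np.uint8);n,l,st,ce=cv2.connectedComponentsWithStats(g)
for i in range(1,n):
    if 100<st[i,4]<1500 and 240<ce[i][0]<400:print("hole",ce[i].round(1),onz(c,*ce[i],.12).round(4))
cv2.imwrite("pics/end.png",np.hstack([cv2.resize(a,(480,360)),cv2.resize(b[140:230,240:320],(320,360))]))
```

```text
{'clock': np.float64(23.4), 'tcp_pos': array([0.523, 0.2  , 0.361]), 'force': array([-1.126, -0.4  , -0.023]), 'grip_width': np.float64(0.062)}
hole [323.7 246.9] [0.5227 0.2018 0.12  ]
```

The picture limit is reached, so I do a last check numerically (height of the end-face hole from wrist and side views, and bystander shift in the top view).

Run:
```python
from h import *
_,c=load("end_w");b,cs=load("end_s")
for z in(.12,.128):print(z,"pred side top centre",proj(cs,[.522,.202,z]).round(1))
h=cv2.cvtColor(b,cv2.COLOR_BGR2HSV);m=cv2.inRange(h,(4,140,40),(18,255,255));m[:135]=0;m[235:]=0;m[:,:250]=0;m[:,:][:,310:]=0
ys,xs=np.where(m>0);print("orange side",xs.min(),xs.max(),ys.min(),ys.max())
top=b[ys.min():ys.min()+16,xs.min():xs.max()+1];g=cv2.cvtColor(top,cv2.COLOR_BGR2GRAY).astype(float);sub=g[3:13,4:-4];w=np.clip(sub.min()+15-sub,0,None);yy,xx=np.indices(sub.shape)
u=(w*xx).sum()/w.sum()+xs.min()+4;v=(w*yy).sum()/w.sum()+ys.min()+3
print("hole side",u,v,"tri",tri(ray(c,323.7,246.9),ray(cs,u,v)))
t,ct=snap("end_t","top");d=cv2.absdiff(t,cv2.imread("pics/top0.png")).max(2)
for n,(x,y) in dict(hex=(262,347),sd=(355,337),tape=(281,191),sand=(215,178)).items():print(n,np.median(d[y-12:y+12,x-20:x+20]))
```

```text
0.12 pred side top centre [275.6 171.9]
0.128 pred side top centre [275.5 169.5]
orange side 251 309 135 200
hole side 273.3236098450319 141.60255241567913 tri (array([0.51205966, 0.21412276, 0.20643772]), [np.float64(0.011999642702640066), np.float64(0.011999642702639977)])
hex 17.0
sd 24.0
tape 21.0
sand 17.5
```

Run:
```python
from h import *
_,c=load("end_w");b,cs=load("end_s")
g=cv2.cvtColor(b,cv2.COLOR_BGR2GRAY).astype(float)[165:180,268:284];w=np.clip(45-g,0,None);yy,xx=np.indices(g.shape)
u=(w*xx).sum()/w.sum()+268;v=(w*yy).sum()/w.sum()+165
print(u,v,g.min(),tri(ray(c,323.7,246.9),ray(cs,u,v)))
t,_=load("end_t");t0=cv2.imread("pics/top0.png")
for n,(x,y) in dict(hex=(262,347),sd=(355,337),tape=(281,191)).items():
    r=cv2.matchTemplate(t[y-40:y+40,x-60:x+60],t0[y-25:y+25,x-45:x+45],cv2.TM_CCOEFF_NORMED);_,q,_,l=cv2.minMaxLoc(r);print(n,"shift px",l[0]-15,l[1]-15,round(q,2))
print(bot.sense()["clock"])
bot.job_done()
```

```text
276.86746987951807 175.84578313253013 4.0 (array([0.52512459, 0.19994035, 0.10786788]), [np.float64(0.0007884271951604733), np.float64(0.0007884271951602735)])
hex shift px 0 0 0.57
sd shift px 0 0 0.98
tape shift px 0 0 0.96
23.55
the job is handed in; nothing more can be done
```

I handed the job in at 23.6 s on the clock. The post should be fully home in the seat, but one of my last checks disagreed by 12 mm on its height. The hand-in gives no verdict.

**What I did:** I lifted the larger post off the offcut, turned it upright, stood it on its foot on the table and let go. I then gripped it again by the upper end of the handle and set its lugs on the rim between the slots. Turning it 53° under about 10–15 N found the slots. I lowered it until it bottomed, released it and backed straight up.

**Checks that agreed:**
- **Standing on the table:** the wrist and side pictures showed the post upright and free.
- **Lugs on the rim:** contact came at tool height 0.2705, as predicted, with about 15 N.
- **Fully home:** it bottomed at 0.2624, 8.1 mm lower (8 mm expected).
- **Centred:** the hole in the post's end face measured (0.5227, 0.2018) with its height assumed to be 120 mm, about 2 mm from the seat centre I had measured at (0.521, 0.202).
- **Robot clear:** the gripper had opened and risen 100 mm, with about zero force.
- **Other tools:** the screwdriver and tape show zero shift in the top view.

**Checks that failed or were weak:**
- **Final height:** the wrist and side views put the post's top at 108 mm instead of 120 mm. The side-view dark spot was found by a crude threshold without a picture to confirm it, so I trusted the touch heights instead.
- **Hex key:** it also showed zero shift, but the match was weak (0.57).
- **Sanding block:** I did not check its shift. A plain picture difference was useless because of lighting and noise.
- **Last view:** I could not look at the final pictures because the 12-picture limit was already used up.

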